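# Hang the master ring on the stand's folding hook

### The job

Swing the folded hook of the grey ring stand fully out to its stop. Then lift the bronze master ring out of the V-block and hang it on the hook: slide it along the bar over the sprung tongue and push it against the spring plate until the tongue snaps up in front of it and holds it there. The ring is a measuring standard, so seat it gently, without force beyond what the springs need, and leave the other things where they are.

Things in the scene. Friction and masses are not known exactly. Their poses are not given: they have to be found in the camera images.
- ring_stand: Fixed grey steel stand: base 170x170x12 mm, upright plate 130 mm wide, 8 thick, its top 182 mm above the bench. The origin lies on the bench straight under the hook's upright hinge pin. x points backwards, away from the side on which the hook opens; the upright's front face is at x = +20 mm. z is up.
- hook (a joint): Swing of the folding hook about its upright pin, rad: 0 folded along the plate, pointing to the stand's -y side; 1.571 straight out to the stand's -x side, against a solid stop (it opens clockwise seen from above). Its pivot is stiff (about 3 N at the bar's end) and stays where it is left. Folded, its last 50 mm stands free beyond the plate's edge and can be pinched from above.
- hook_tip (a point): Point in the solid end of the hook's steel bar, 102 mm from the pin, 10 mm under the bar's top. x runs along the bar outwards, z up. The bar is level, 14 mm wide, 24 high, its rounded end 119 mm from the pin, its top 165 mm above the bench.
- hook_seat (a point): Bar's top 46.4 mm off the pin; the latched ring's centre hangs 53 mm under it. x along the bar outwards, z up. Tongue: ramp in a slot, from x=39 mm rising to 5.5 mm over the bar at x=11; 2 to 3 N press it down. Spring plate: 36 mm wide, 4 over the bar, meets the ring at ring x=8 mm with 7.5 N; tongue snaps up about x=0 (11 N); plate bottoms at x=-4. An unlatched ring is pushed back to x=8.
- ring_centre (a point): Centre of the loose bronze master_ring, which stands on edge; its axis is this point's y axis. Outer diameter 136 mm, bore 107, rim 14 mm thick radially and 27 wide along the axis at the outside, its faces drawing in to 23 at the bore. About 0.65 to 0.95 kg. Pinch it across its faces at the top from above; fingertips more than 8 mm under the rim's top would meet tongue and spring plate.
- v_block: Fixed steel V-block, 128 mm long (x), 46 wide (y), 37 high, origin on the bench under its middle, z up. The ring to be hung stands on edge in its shallow V, axis along y, its lowest point 16 mm and its top 152 mm over the bench. (A second ring of the same kind stands in the black cradle fixed to the bench; that one stays.)
- large_setting_ring: Bystander: black ring lying flat, 72 mm across, 18 high.
- snap_gauge: Bystander: C-shaped steel gauge lying flat, 104 mm across, 11 high.
- dial_indicator: Bystander: dial indicator lying on its back, 138x57x22 mm.
- pot_magnet: Bystander: black pot magnet with a knob, 43 mm across, 37 high.
- tape_roll: Bystander: roll of yellow tape lying flat, 48 mm across, 18 high.
- steel_ring: Bystander: thin bright ring lying flat, 107 mm across, 18 high.
- bolt: Bystander: hexagon bolt standing on its head, 20 mm across, 41 high.

How it is judged (in metres and radians):
On the way:
1. the hook is swung fully out to its stop (value of joint hook above 1.5 rad), for 0.2 s.
At the end, for the whole second after the job is handed in: The hook is still fully out (over 1.48 rad); the ring hangs at rest on its bar, latched between spring plate and tongue: its centre within -4 to +5 mm of the seat along the bar, within 12 mm sideways, 48.5 to 57 mm under the bar's top, its axis within 0.15 rad of the bar (value of joint hook above 1.48 rad and x of ring_centre in the frame of hook_seat between -0.004 and 0.005 m and y of ring_centre in the frame of hook_seat between -0.012 and 0.012 m and z of ring_centre in the frame of hook_seat between -0.057 and -0.0485 m and angle between the y axis of ring_centre and the x axis of hook_seat, either way round below 0.15 rad and linear speed of master_ring below 0.03 m/s); the robot touches nothing.
It fails at once if the ring is pressed or knocked against the stand or hook with more than 40 N summed over its contacts (weight and springs together make up to 27) (contact force between master_ring and ring_stand above 40 N).
It fails at once if a bystander is shifted by more than 30 mm (distance of any of large_setting_ring, snap_gauge, dial_indicator, pot_magnet, tape_roll, steel_ring, bolt from where it was at the start of the episode above 0.03 m).
It also fails if it takes over 70 s, if anything falls off the work surface, if the arm or the gripper's body presses on something with over 40 N, if the wrist force passes 120 N, or if a joint passes its speed limit or range.

### The arm

A 6-joint arm with a two-finger parallel gripper is mounted at the origin on a cart in front of the work surface, level with it; the furniture and walls round the work are solid. World frame = base frame: x ahead of the robot, y to its left, z up, the work surface at z = 0. Lengths are in m, angles in degrees, forces in N, time in s.
With the tool pointing down it reaches from about 0.3 to 0.75 m from the base axis. Payload 8.5 kg.
Tool frame: the origin (TCP) lies on the centre line of the jaws, within the pads' length; the fingertips stand 17 mm ahead of it and the grasp point (between the pads) lies 2 mm behind it; z points along the fingers, y is the direction in which the jaws open and shut (so a half turn about z gives the same grasp; the last joint's range is limited). The gripper opens to 85 mm and grips with 20 to 120 N. Pads are 22 mm wide; open, the fingers measure 114 mm over their backs; the gripper's body (76 mm by 85 mm) begins 54 mm behind the grasp point. The pads swing forward as they close: fully open they stand 13 mm farther back than shut.
Start: joints at [54.414, 21.807, 74.336, -0, 83.858, -12.336], TCP at [0.217, 0.505, 0.248] pointing down, gripper open.
Joint ranges: [-178.18, 178.18], [-50.72, 133.34], [12.68, 142.11], [-81.47, 261.47], [9.98, 163.14], [-165.26, 165.26]. Speed limits (degrees/s): [136.94, 136.94, 180, 180, 180, 180].

### API

Orientations are given as a 3x3 rotation matrix whose columns are the frame's x, y, z axes.
In Python, from rig import env, imaging, close_job gives the robot as it stands.
- The arm moves only by the tool step_arm, never from a script. Its argument "steps" is one flat list of numbers, 7 for each row, row after row: the opening, from 0 (shut) to 1 (fully open), then the shift along the tool's x, y, z as a fraction of full scale, then the turn, a rotation vector about the tool's x, y, z as a fraction of full scale. A call has 1 to 10 rows; each row is the pose to reach, as a shift and turn from the pose commanded when the call began, along the tool's axes at that moment; what a row does not reach only later rows make up. Full scale, the value 1, is 0.3 m for a shift and 45 degrees for a turn. A row lasts 1/10 s, in which the tool goes at most 50 mm and 8.59 degrees, less where a joint would pass 70% of its speed; a pose out of reach is approached as far as the arm can. A call with a number of a shift or a turn outside -1 to 1 is refused whole. A call with a gripper value outside its range is refused whole. The fingers move at their own pace and stop on an object; "grip_force" is the grip in N (left out, the last holds). Time passes only in rows, so rows that repeat a pose let the fingers close. It gives the time, the measured TCP pose, the force and the opening at its end, in the units of the state.
- env.observe(): the state, without advancing time (a new reading comes with each control period).
- imaging.get_image(name): name is "side" or "top" or "wrist"; returns (picture, depth): 420x560x3 uint8, blue, green, red; 420x560 float32, m along the optical axis (not along the pixel's ray), 0 where there is no reading.
- imaging.get_calibration(name): a dict with "camera_matrix" (3x3 intrinsics, pixels), "world_from_camera" (4x4, takes a point from camera to world coordinates). Camera axes: x right, y down, z forward; pixel columns grow to the right and rows downward; lengths in m; the calibration is good to about 2 mm. The wrist camera is an equidistant fisheye: a pixel r from the principal point sees the ray r / f radians off the axis. A picture is of the moment at which its call begins: read the wrist's pose just before it. get_calibration takes no time and is no camera call; for the wrist camera it gives the pose at the moment of the call.
- close_job(): hands the job in, once; it reports no verdict.
Trained networks look in the newest picture that a camera, given by its name, has taken for a name from the list of things; names that differ only in an ending like _2 or _b are one class to them, and where a whole thing is asked for, a point or a joint stands for the part that bears it (a point fixed in the world has none). Each returns a list of dicts, best first, with "score" (0 to 1); they miss things now and then, are a little off and sometimes report something else, mostly with a low value. They report only what shows in the picture. A call takes as long as a camera call.
- imaging.spot_in(camera, target): "pixel" ([column, row] in pixels, amid what is visible of it).
- imaging.regions_of(camera, target): "mask" (420x560 bool, what is visible of it) and "pixel" ([column, row] in pixels, amid what is visible of it).
- imaging.pinpoint(camera, target): "pixel" ([column, row] in pixels: a listed point, or the origin of a listed thing).
The state is a dict: "time_s": time; "q": joint angles; "qvel": joint speeds; "joint_efforts": joint torques, N m; "position": TCP position; "tool_rot": TCP orientation; "ft_force": force on the tool from outside, world axes, zero at the start; "wrist_torque": the same for the moment, N m; "grip_width": finger opening in m.
Only numpy, scipy, OpenCV 4.12 (cv2) and the standard library are available. Lean on these libraries where they do the work, as an engineer would, in place of code of your own. Each camera call takes 0.05 s, during which the arm holds its last target.

## Working session

There is one attempt and no reset: what is moved stays moved. The work goes in short steps, Python scripts to look and compute and a tool call to move; the robot and the scene stay as the last step left them, time stands still between calls to the robot, and variables do not carry over. Pictures are saved under pics/ and viewed, and the job is handed in when it is done.

Besides the shell and the picture viewer there is one more tool, called after "Call:" as a command line: name --argument value ..., lists and objects as JSON in quotes. step_arm: Moves the arm, as the interface text tells. Shift numbers are shares of 0.3 m and turn numbers shares of 45 degrees, none past 1 either way. Its arguments: {"type":"object","properties":{"steps":{"type":"array","items":{"type":"number"}},"grip_force":{"type":"number"}},"required":["steps"]}

```bash
ls; mkdir -p pics; cat > h.py <<'E'
import numpy as np, cv2
from rig import env, imaging, close_job
def snap(cam,fn):
    im,d=imaging.get_image(cam); cv2.imwrite('pics/'+fn,im); np.savez('/tmp/'+cam+'.npz',im=im,d=d); return im,d
def pix2w(cam,px,z=None,depth=None):
    c=imaging.get_calibration(cam);K=c['camera_matrix'];T=c['world_from_camera']
    r=np.linalg.inv(K)@np.array([px[0],px[1],1.0])
    if depth is not None: return T[:3,:3]@(r*depth)+T[:3,3]
    w=T[:3,:3]@r; return T[:3,3]+w*(z-T[2,3])/w[2]
def cloud(cam,d):
    c=imaging.get_calibration(cam);K=c['camera_matrix'];T=c['world_from_camera']
    v,u=np.mgrid[:d.shape[0],:d.shape[1]]
    P=np.stack([(u-K[0,2])/K[0,0]*d,(v-K[1,2])/K[1,1]*d,d],-1)
    return P@T[:3,:3].T+T[:3,3]
E
python3 - <<'E'
from h import *
np.set_printoptions(precision=3,suppress=True)
for c in('top','side'):
    im,d=snap(c,c+'0.png'); k=imaging.get_calibration(c); print(c,k['camera_matrix'],k['world_from_camera'])
    for t in ('ring_stand','hook_tip','hook_seat','ring_centre','v_block'):
        print(t,[(r['pixel'],round(r['score'],2)) for r in imaging.pinpoint(c,t)][:3])
s=env.observe();print(s)
E
```

```text
pics
top [[442.631   0.    268.034]
 [  0.    442.631 200.517]
 [  0.      0.      1.   ]] [[ 0.009 -0.997  0.081  0.478]
 [-1.    -0.011 -0.023  0.02 ]
 [ 0.024 -0.08  -0.996  1.135]
 [ 0.     0.     0.     1.   ]]
ring_stand [([238.2, 187.5], 0.71)]
hook_tip [([278.5, 169.3], 0.57)]
hook_seat [([251.3, 174.9], 0.55), ([121.6, 237.2], 0.44)]
ring_centre [([111.0, 231.6], 0.65)]
v_block [([120.5, 232.4], 0.95), ([252.7, 175.0], 0.54)]
side [[436.023   0.    282.352]
 [  0.    436.023 212.698]
 [  0.      0.      1.   ]] [[ 0.859 -0.248  0.447 -0.042]
 [-0.511 -0.408  0.757 -1.007]
 [-0.005 -0.879 -0.477  0.765]
 [ 0.     0.     0.     1.   ]]
ring_stand [([285.5, 234.2], 0.7), ([281.9, 285.4], 0.62)]
hook_tip [([309.6, 201.1], 0.5), ([292.7, 195.8], 0.43)]
hook_seat [([292.4, 195.3], 0.78)]
ring_centre [([213.9, 185.3], 0.94), ([288.0, 234.3], 0.38), ([216.1, 233.1], 0.35)]
v_block [([213.2, 202.5], 0.63)]
{'time_s': 0.6, 'q': array([ 54.412,  21.808,  74.335,  -0.   ,  83.856, -12.336]), 'qvel': array([ 0.023, -0.065,  0.08 ,  0.078,  0.079, -0.048]), 'joint_efforts': array([  0.   , -44.816, -23.14 ,  -0.   ,   0.001,   0.   ]), 'position': array([0.217, 0.505, 0.248]), 'tool_rot': array([[-0.919,  0.395,  0.   ],
       [ 0.395,  0.919,  0.   ],
       [-0.   ,  0.   , -1.   ]]), 'ft_force': array([-0.162, -0.152,  0.119]), 'wrist_torque': array([ 0.01 ,  0.005, -0.032]), 'grip_width': 0.08541481336748306}
```

View pics/top0.png

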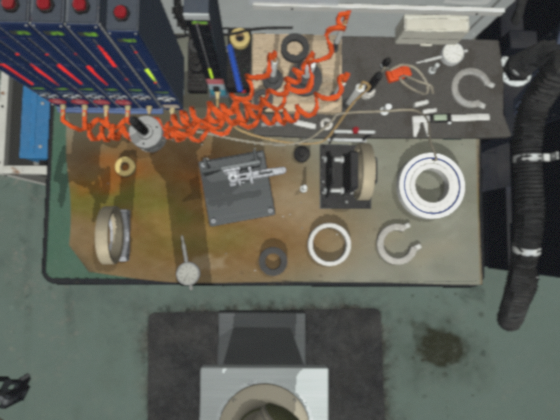

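View pics/side0.png

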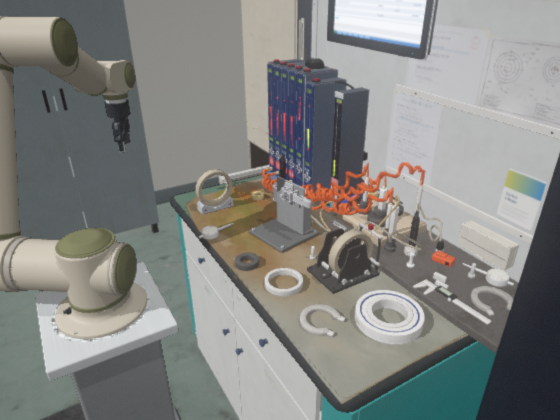

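```bash
python3 - <<'E'
from h import *
a=cv2.imread('pics/top0.png')[90:290,60:320];cv2.imwrite('pics/tz.png',cv2.resize(a,None,fx=3,fy=3,interpolation=2))
a=cv2.imread('pics/side0.png')[150:260,180:330];cv2.imwrite('pics/sz.png',cv2.resize(a,None,fx=5,fy=5,interpolation=2))
d=np.load('/tmp/top.npz')['d'];P=cloud('top',d)
q=P[140:230,195:300]
z=q[...,2]
# height map pic
h=np.clip(P[90:290,60:320,2]/0.3*255,0,255).astype(np.uint8);cv2.imwrite('pics/th.png',cv2.resize(cv2.applyColorMap(h,2),None,fx=3,fy=3,interpolation=0))
print((d==0).mean())
E
```

```text
0.003971088435374149
```

View pics/tz.png

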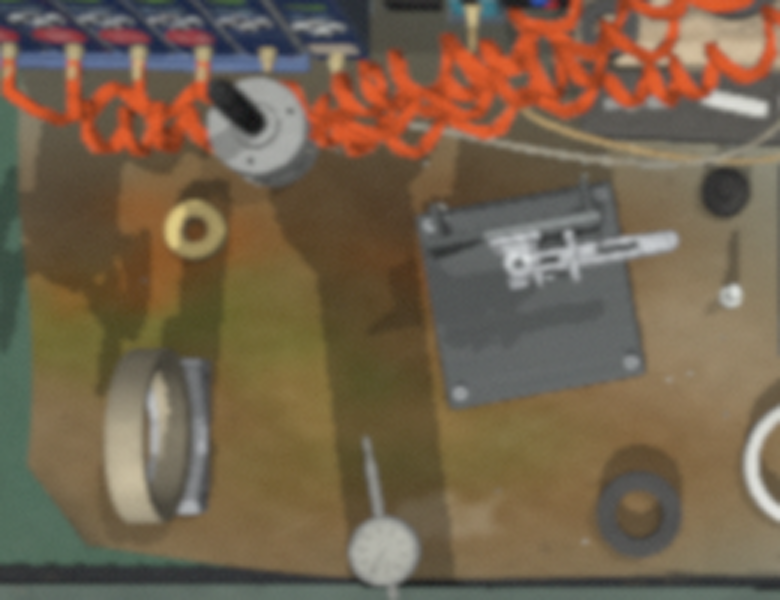

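View pics/sz.png

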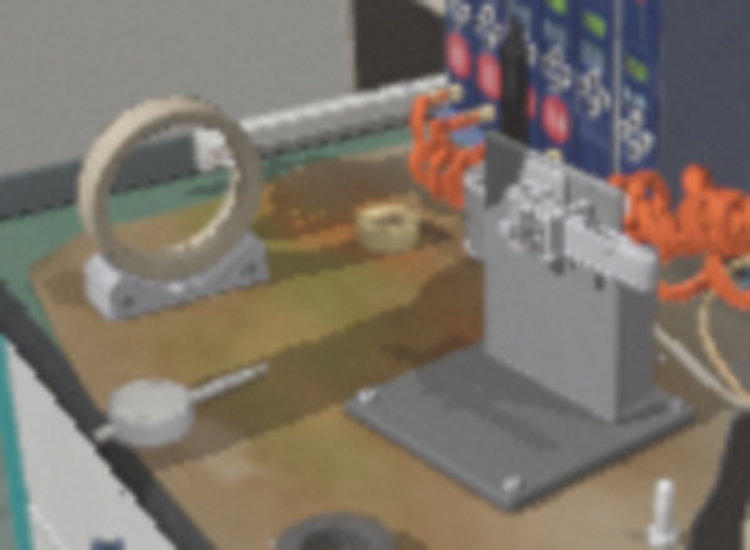

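View pics/th.png

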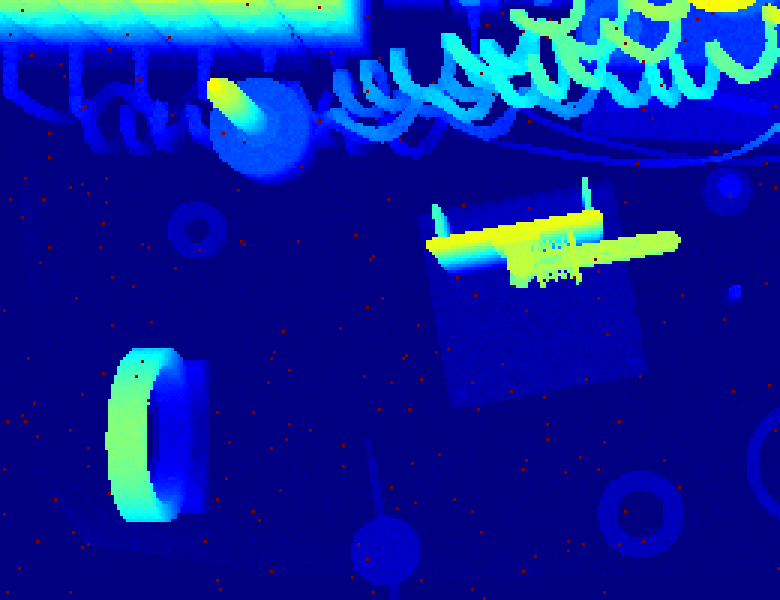

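```bash
python3 - <<'E'
from h import *
np.set_printoptions(precision=4,suppress=True)
d=np.load('/tmp/top.npz')['d'];P=cloud('top',d)
v,u=np.mgrid[:420,:560]
def sel(c0,c1,r0,r1,z0,z1):
    m=(u>=c0)&(u<=c1)&(v>=r0)&(v<=r1)&(P[...,2]>z0)&(P[...,2]<z1); return P[m]
def line(p):
    c=p[:,:2].mean(0); U,S,V=np.linalg.svd(p[:,:2]-c); return c,V[0],S/np.sqrt(len(p)),p[:,2].mean()
bar=sel(257,290,160,182,.155,.172); bar=bar[bar[:,2]>.158]; 
c,a,s,z=line(bar);a=a*(-np.sign(a[1]));t=(bar[:,:2]-c)@a;print('bar',c,a,s,z,t.min(),t.max(),'tip',c+a*t.max(),np.degrees(np.arctan2(a[1],a[0])))
pl=sel(200,265,155,175,.175,.19);c2,a2,s2,z2=line(pl);a2=a2*(-np.sign(a2[1]));t=(pl[:,:2]-c2)@a2
print('plate',c2,a2,s2,z2,t.min(),t.max(),np.degrees(np.arctan2(a2[1],a2[0])))
base=sel(198,280,150,230,.006,.02)
r=cv2.minAreaRect(base[:,:2].astype(np.float32)*1000);print('base',r)
# ring top
rt=sel(90,130,200,270,.13,.17);print('ring',rt[:,2].max());
top=rt[rt[:,2]>.140];r=cv2.minAreaRect(top[:,:2].astype(np.float32)*1000);print(r,top.mean(0),line(top))
top=rt[rt[:,2]>.148];print(top.mean(0),line(top))
vb=sel(105,135,200,270,.03,.05);print('vb',cv2.minAreaRect(vb[:,:2].astype(np.float32)*1000))
# overlays: nets
print('tip',pix2w('top',(278.5,169.3),z=.165),'seat',pix2w('top',(251.3,174.9),z=.165))
for n in('side',):
    print(pix2w(n,(309.6,201.1),z=.155),pix2w(n,(213.9,185.3),z=.084))
# side cloud
d=np.load('/tmp/side.npz')['d'];P=cloud('side',d)
rs=sel(190,240,165,220,.05,.17); rs=rs[(rs[:,1]>.28)]
print(len(rs),rs.min(0),rs.max(0))
hb=sel(285,320,185,215,.135,.17);hb=hb[np.linalg.norm(hb[:,:2]-c,axis=1)<.06];print('sidebar',len(hb),hb.min(0),hb.max(0),line(hb))
E
```

```text
bar [ 0.6211 -0.008 ] [ 0.1432 -0.9897] [0.0188 0.005 ] 0.16464067982732175 -0.03198115008377113 0.03408467194862478 tip [ 0.626  -0.0418] -81.7675247507197
plate [0.6281 0.0793] [ 0.1905 -0.9817] [0.0347 0.0031] 0.18089664264089708 -0.06353812105924114 0.06437457907055995 -79.01651391942315
base ((589.876953125, 59.494972229003906), (197.95025634765625, 194.01663208007812), 10.706871032714844)
ring 0.1552644230118153
((478.3800354003906, 363.5087585449219), (77.85334014892578, 27.910959243774414), 1.3627309799194336) [0.4784 0.3628 0.1477] (array([0.4784, 0.3628]), array([-0.9999, -0.014 ]), array([0.0217, 0.008 ]), np.float64(0.14765621827057185))
[0.4774 0.3632 0.1507] (array([0.4774, 0.3632]), array([-0.9991,  0.0416]), array([0.0133, 0.0078]), np.float64(0.15070572685061276))
vb ((477.5635986328125, 360.3248291015625), (123.27168273925781, 35.393192291259766), 1.4104334115982056)
tip [ 0.6257 -0.0249  0.165 ] seat [0.6124 0.0351 0.165 ]
[ 0.6391 -0.0193  0.155 ] [0.4875 0.3875 0.084 ]
423 [0.4097 0.3431 0.05  ] [0.5472 0.3884 0.1594]
sidebar 239 [ 0.5954 -0.0438  0.1429] [0.6431 0.0513 0.1699] (array([0.6173, 0.0044]), array([ 0.152 , -0.9884]), array([0.027 , 0.0101]), np.float64(0.15928644110627815))
```

```bash
cat >> h.py <<'E'
from scipy.spatial.transform import Rotation as Ro
def plan(pos,yang):
    """shares to tool-down pose with tool y at world angle yang (deg)"""
    s=env.observe();R=s['tool_rot'];a=np.radians(yang)
    y=np.array([np.cos(a),np.sin(a),0]);z=np.array([0,0,-1.]);x=np.cross(y,z);T=np.stack([x,y,z],1)
    rv=Ro.from_matrix(R.T@T).as_rotvec(degrees=True)/45
    sh=R.T@(np.array(pos)-s['position'])/.3
    print('t',s['time_s'],'pos',s['position'].round(4),'yang',np.degrees(np.arctan2(R[1,1],R[0,1])).round(2),'F',s['ft_force'].round(1),'M',s['wrist_torque'].round(2),'w',round(s['grip_width'],4))
    print('shift',sh.round(4),'turn',rv.round(4))
E
python3 -c "
from h import *
plan((.623,-.025,.25),10.8)"
```

```text
t 0.6 pos [0.2171 0.5053 0.2483] yang 66.75 F [-0.2 -0.2  0.1] M [ 0.01  0.01 -0.03] w 0.0854
shift [-1.9409 -1.0901 -0.0056] turn [ 0.     -0.      1.2433]
```

Call:
step_arm --steps '[0.5, -0.97, -0.54, 0, 0, 0, 0.62, 0.5, -0.97, -0.54, 0, 0, 0, 0.62, 0.5, -0.97, -0.54, 0, 0, 0, 0.62, 0.5, -0.97, -0.54, 0, 0, 0, 0.62, 0.5, -0.97, -0.54, 0, 0, 0, 0.62, 0.5, -0.97, -0.54, 0, 0, 0, 0.62, 0.5, -0.97, -0.54, 0, 0, 0, 0.62, 0.5, -0.97, -0.54, 0, 0, 0, 0.62]'

```text
time_s: 1.4
position: [0.4227, 0.2388, 0.2482]
tool_rot: [[-0.624, 0.782, 0.001], [0.782, 0.624, -0.001], [-0.001, 0.0, -1.0]]
ft_force: [-0.3, -0.2, 0.7]
grip_width: 0.0426
```

```bash
python3 -c "
from h import *
plan((.623,-.025,.25),10.8)"
```

```text
t 1.4 pos [0.4227 0.2388 0.2482] yang 38.57 F [-0.3 -0.2  0.7] M [ 0.02  0.03 -0.01] w 0.0426
shift [-1.1037 -0.0264 -0.005 ] turn [3.000e-04 1.000e-03 6.172e-01]
```

Call:
step_arm --steps '[0.5, -1, -0.024, 0, 0, 0, 0.617, 0.5, -1, -0.024, 0, 0, 0, 0.617, 0.5, -1, -0.024, 0, 0, 0, 0.617, 0.5, -1, -0.024, 0, 0, 0, 0.617, 0.5, -1, -0.024, 0, 0, 0, 0.617, 0.5, -1, -0.024, 0, 0, 0, 0.617, 0.5, -1, -0.024, 0, 0, 0, 0.617, 0.5, -1, -0.024, 0, 0, 0, 0.617]'

```text
time_s: 2.2
position: [0.6032, 0.0033, 0.2477]
tool_rot: [[-0.191, 0.982, -0.001], [0.982, 0.191, 0.001], [0.001, -0.001, -1.0]]
ft_force: [0.9, 0.5, -0.0]
grip_width: 0.0428
```

```bash
python3 -c "
from h import *
plan((.623,-.025,.153),10.8)
snap('wrist','w1.png')
c=imaging.get_calibration('wrist');print(c)
for n in ('hook_tip','hook_seat'): print(n,imaging.pinpoint('wrist',n)[:2])
"
```

```text
t 2.2 pos [0.6032 0.0033 0.2477] yang 11.03 F [ 0.9  0.5 -0. ] M [ 0.04  0.02 -0.01] w 0.0428
shift [-0.1056  0.0471  0.3156] turn [-0.0013 -0.0009  0.0051]
{'camera_matrix': array([[325.1922621 ,   0.        , 283.53583669],
       [  0.        , 325.1922621 , 210.30529813],
       [  0.        ,   0.        ,   1.        ]]), 'world_from_camera': array([[ 9.81229300e-01,  1.86136884e-01,  5.04194586e-02,
         5.90561615e-01],
       [ 1.92844352e-01, -9.46633503e-01, -2.58255817e-01,
         6.88814862e-02],
       [-3.42184214e-04,  2.63131282e-01, -9.64759976e-01,
         3.73776761e-01],
       [ 0.00000000e+00,  0.00000000e+00,  0.00000000e+00,
         1.00000000e+00]])}
hook_tip [{'pixel': [303.5, 261.3], 'score': 0.69}]
hook_seat [{'pixel': [305.7, 183.6], 'score': 0.74}]
```

View pics/w1.png

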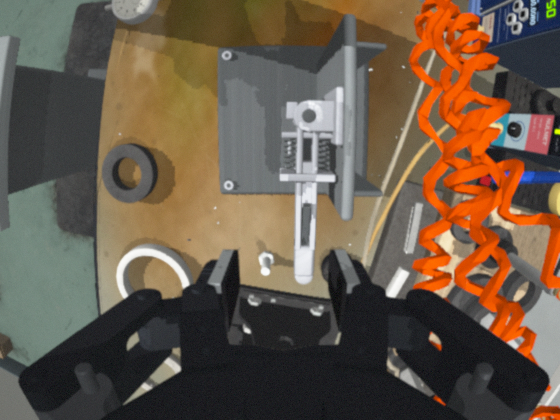

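```bash
cat >> h.py <<'E'
def wpix(px,z):
    c=imaging.get_calibration('wrist');K=c['camera_matrix'];T=c['world_from_camera']
    p=np.array([px[0]-K[0,2],px[1]-K[1,2]])/K[0,0];r=np.linalg.norm(p)
    ray=np.array([*(p/r*np.sin(r)),np.cos(r)]);w=T[:3,:3]@ray
    return T[:3,3]+w*(z-T[2,3])/w[2]
E
python3 -c "
from h import *
for p in ((311,115),(305.7,183.6),(303.5,261.3),(303.3,281),(310,180)): print(p,wpix(p,.165).round(4))
"
```

```text
(311, 115) [0.6062 0.0785 0.165 ]
(305.7, 183.6) [0.612  0.0341 0.165 ]
(303.5, 261.3) [ 0.6223 -0.0203  0.165 ]
(303.3, 281) [ 0.6256 -0.0357  0.165 ]
(310, 180) [0.6143 0.037  0.165 ]
```

Call:
step_arm --steps '[0.5, -0.1056, 0.0471, 0, 0, 0, 0, 0.5, -0.1056, 0.0471, 0, 0, 0, 0, 0.5, -0.1056, 0.0471, 0.15, 0, 0, 0, 0.5, -0.1056, 0.0471, 0.25, 0, 0, 0, 0.5, -0.1056, 0.0471, 0.315, 0, 0, 0, 0.5, -0.1056, 0.0471, 0.315, 0, 0, 0]'

```text
time_s: 2.95
position: [0.6214, -0.0234, 0.1515]
tool_rot: [[-0.193, 0.981, -0.005], [0.981, 0.194, 0.001], [0.002, -0.005, -1.0]]
ft_force: [0.2, -0.6, 1.1]
grip_width: 0.0425
```

Call:
step_arm --steps '[0, 0, 0, 0, 0, 0, 0, 0, 0, 0, 0, 0, 0, 0, 0, 0, 0, 0, 0, 0, 0, 0, 0, 0, 0, 0, 0, 0, 0, 0, 0, 0, 0, 0, 0, 0, 0, 0, 0, 0, 0, 0]' --grip_force 30

```text
time_s: 3.55
position: [0.6236, -0.0245, 0.1557]
tool_rot: [[-0.192, 0.981, 0.003], [0.981, 0.192, 0.0], [-0.0, 0.003, -1.0]]
ft_force: [-0.2, 3.5, 6.4]
grip_width: 0.0134
```

```bash
python3 -c "
from h import *
plan((.623,-.025,.153),10.8)
snap('wrist','w2.png')
"
```

```text
t 3.55 pos [ 0.6236 -0.0245  0.1557] yang 11.08 F [-0.2  3.5  6.4] M [ 0.38  0.21 -0.25] w 0.0134
shift [-0.0011 -0.0022  0.0089] turn [0.0038 0.0005 0.0062]
```

View pics/w2.png

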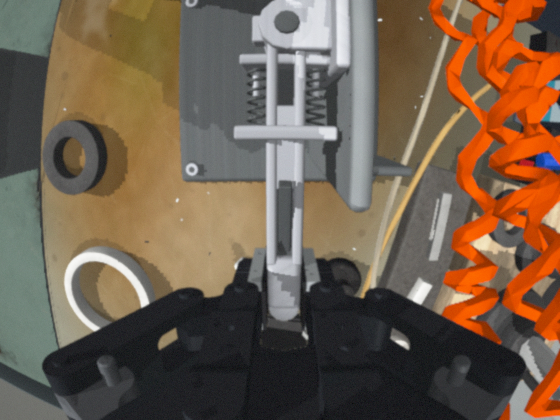

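Call:
step_arm --steps '[0, 0.001, -0.0267, 0, 0, 0, 0.1, 0, 0.0042, -0.0532, 0, 0, 0, 0.2, 0, 0.0094, -0.0794, 0, 0, 0, 0.3, 0, 0.0166, -0.1051, 0, 0, 0, 0.4, 0, 0.0259, -0.1301, 0, 0, 0, 0.5, 0, 0.0371, -0.1544, 0, 0, 0, 0.6, 0, 0.0501, -0.1776, 0, 0, 0, 0.7, 0, 0.0649, -0.1998, 0, 0, 0, 0.8, 0, 0.0815, -0.2208, 0, 0, 0, 0.9, 0, 0.0996, -0.2404, 0, 0, 0, 1]' --grip_force 40

```text
time_s: 4.6
position: [0.5472, -0.0089, 0.1557]
tool_rot: [[0.56, 0.829, 0.004], [0.829, -0.56, 0.0], [0.002, 0.004, -1.0]]
ft_force: [2.0, 5.2, 7.1]
grip_width: 0.0133
```

```bash
python3 -c "
from h import *
plan((.604-.102*np.cos(np.radians(10.8)),.0757-.102*np.sin(np.radians(10.8)),.153),-79.2)
"
```

```text
t 4.6 pos [ 0.5472 -0.0089  0.1557] yang -34.03 F [2.  5.2 7.1] M [ 0.76 -0.16  0.43] w 0.0133
shift [ 0.0998 -0.242   0.0083] turn [ 0.003  -0.0047  1.0037]
```

Call:
step_arm --steps '[0, 0.001, -0.0267, 0, 0, 0, 0.1, 0, 0.0042, -0.0532, 0, 0, 0, 0.2, 0, 0.0094, -0.0794, 0, 0, 0, 0.3, 0, 0.0166, -0.1051, 0, 0, 0, 0.4, 0, 0.0259, -0.1301, 0, 0, 0, 0.5, 0, 0.0371, -0.1544, 0, 0, 0, 0.6, 0, 0.0501, -0.1776, 0, 0, 0, 0.7, 0, 0.0649, -0.1998, 0, 0, 0, 0.8, 0, 0.0815, -0.2208, 0, 0, 0, 0.9, 0, 0.0996, -0.2404, 0, 0, 0, 1]'

```text
time_s: 5.6
position: [0.5036, 0.0562, 0.1557]
tool_rot: [[0.982, 0.191, 0.003], [0.191, -0.982, -0.0], [0.003, 0.001, -1.0]]
ft_force: [-2.8, 3.5, 9.7]
grip_width: 0.0131
```

```bash
python3 -c "
from h import *
plan((.604-.102*np.cos(np.radians(10.8)),.0757-.102*np.sin(np.radians(10.8)),.153),-79.2)
"
```

```text
t 5.6 pos [0.5036 0.0562 0.1557] yang -79.0 F [-2.8  3.5  9.7] M [0.42 0.5  0.71] w 0.0131
shift [ 0.0009 -0.001   0.0088] turn [ 0.0008 -0.0034  0.0045]
```

Call:
step_arm --steps '[0, 0.0, -0.008, 0, 0, 0, 0.02, 0, 0.001, -0.015, 0, 0, 0, 0.04, 0, 0.001, -0.021, 0, 0, 0, 0.06, 0, 0.001, -0.021, 0, 0, 0, 0.06]'

```text
time_s: 6.0
position: [0.5036, 0.0577, 0.1557]
tool_rot: [[0.989, 0.148, 0.004], [0.148, -0.989, -0.01], [0.002, 0.01, -1.0]]
ft_force: [-2.5, -25.4, 8.1]
grip_width: 0.0131
```

Call:
step_arm --steps '[0, 0, 0.017, 0, 0, 0, -0.055, 0, 0, 0.017, 0, 0, 0, -0.055, 0.5, 0, 0.017, 0, 0, 0, -0.055, 0.5, 0, 0.017, 0, 0, 0, -0.055, 0.5, 0, 0.017, 0, 0, 0, -0.055, 0.5, 0, 0.017, -0.2, 0, 0, -0.055, 0.5, 0, 0.017, -0.4, 0, 0, -0.055, 0.5, 0, 0.017, -0.4, 0, 0, -0.055, 0.5, 0, 0.017, -0.4, 0, 0, -0.055]'

```text
time_s: 6.9
position: [0.5041, 0.0568, 0.2768]
tool_rot: [[0.982, 0.189, 0.006], [0.189, -0.982, -0.001], [0.006, 0.002, -1.0]]
ft_force: [-0.3, 0.3, -1.0]
grip_width: 0.0429
```

```bash
python3 -c "
from h import *
plan((.478,.363,.25),91)
snap('wrist','w3.png');snap('top','top3.png')
for n in ('hook_tip','hook_seat'): print(n,imaging.pinpoint('wrist',n)[:2],imaging.pinpoint('top',n)[:2])
"
```

```text
t 6.9 pos [0.5041 0.0568 0.2768] yang -79.13 F [-0.3  0.3 -1. ] M [ 0.02 -0.02  0.04] w 0.0429
shift [ 0.1066 -1.019   0.088 ] turn [ 1.1700e-02  2.7000e-03 -3.7807e+00]
hook_tip [{'pixel': [283.4, 213.3], 'score': 0.73}, {'pixel': [412.2, 128.8], 'score': 0.53}] []
hook_seat [{'pixel': [283.6, 136.3], 'score': 0.58}] [{'pixel': [235.9, 194.9], 'score': 0.46}]
```

View pics/w3.png

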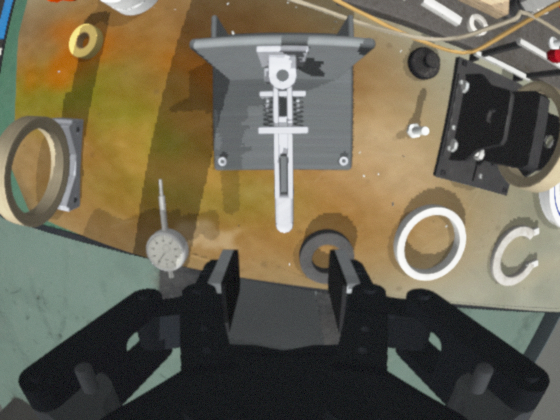

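Call:
step_arm --steps '[0.6, 0.1066, -1, 0.06, 0, 0, 0.22, 0.6, 0.1066, -1, 0.06, 0, 0, 0.22, 0.6, 0.1066, -1, 0.06, 0, 0, 0.22, 0.6, 0.1066, -1, 0.06, 0, 0, 0.22, 0.6, 0.1066, -1, 0.06, 0, 0, 0.22, 0.6, 0.1066, -1, 0.06, 0, 0, 0.22, 0.6, 0.1066, -1, 0.06, 0, 0, 0.22, 0.6, 0.1066, -1, 0.06, 0, 0, 0.22, 0.6, 0.1066, -1, 0.06, 0, 0, 0.22, 0.6, 0.1066, -1, 0.06, 0, 0, 0.22]'

```text
time_s: 8.2
position: [0.4785, 0.356, 0.2559]
tool_rot: [[1.0, 0.015, -0.0], [0.015, -1.0, -0.0], [-0.0, 0.0, -1.0]]
ft_force: [-0.3, 0.5, 0.6]
grip_width: 0.0512
```

```bash
python3 - <<'E'
from h import *
np.set_printoptions(precision=4,suppress=True)
plan((.478,.363,.165),-89)
im,dw=snap('wrist','w4.png')
im,d=snap('top','top4.png')
P=cloud('top',d);v,u=np.mgrid[:420,:560]
m=(u>210)&(u<265)&(v>165)&(v<260)&(P[...,2]>.158)&(P[...,2]<.1725)
p=P[m];print(len(p),p.min(0),p.max(0))
n=p[p[:,0]<.545];c=n[:,:2].mean(0);V=np.linalg.svd(n[:,:2]-c)[2][0];print('bar',c,V,np.degrees(np.arctan2(V[1],V[0])),n[:,2].mean(),n[n[:,0].argmin()])
for k in ('hook_tip','hook_seat','ring_stand','ring_centre'): print(k,[(r['pixel'],round(r['score'],2),pix2w('top',r['pixel'],z={'hook_tip':.155,'ring_stand':0,'hook_seat':.165,'ring_centre':.084}[k])) for r in imaging.pinpoint('top',k)][:2])
print(imaging.pinpoint('wrist','ring_centre'))
E
```

```text
t 8.2 pos [0.4785 0.356  0.2559] yang -89.15 F [-0.3  0.5  0.6] M [-0.03 -0.02  0.03] w 0.0512
shift [-0.0013 -0.0233  0.3029] turn [ 0.0004  0.0001 -0.0032]
468 [0.4909 0.0405 0.1581] [0.6331 0.1212 0.1725]
bar [0.5175 0.0569] [-0.9796 -0.2011] -168.40017319990346 0.16445897511123164 [0.4909 0.0517 0.165 ]
hook_tip []
hook_seat [([238.2, 200.0], 0.69, array([0.5565, 0.0631, 0.165 ]))]
ring_stand [([236.9, 187.2], 0.82, array([0.603 , 0.0743, 0.    ]))]
ring_centre [([110.9, 235.0], 0.95, array([0.4773, 0.3642, 0.084 ]))]
[]
```

View pics/w4.png

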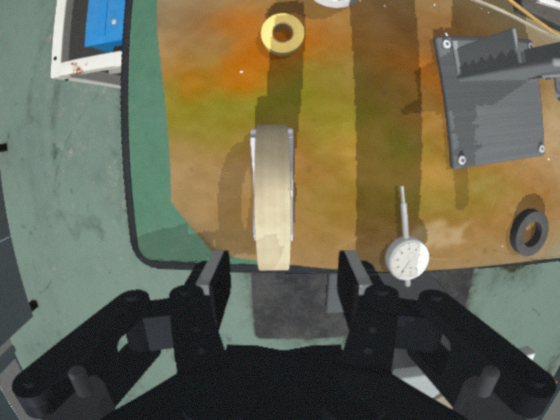

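View pics/top4.png

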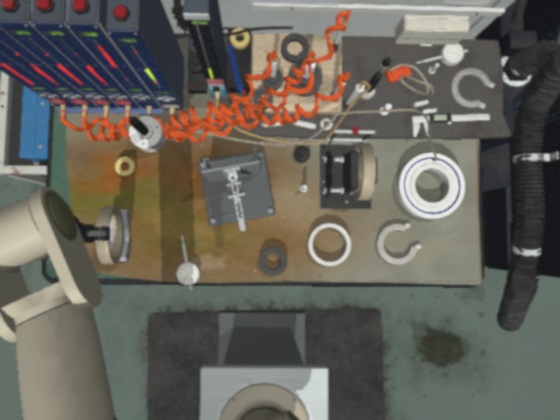

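```bash
python3 - <<'E'
from h import *
dw=np.load('/tmp/wrist.npz');im=dw['im'];d=dw['d'];print(d[200:270:10,272])
c=imaging.get_calibration('wrist');K=c['camera_matrix'];T=c['world_from_camera']
v,u=np.mgrid[120:275,240:305];p=np.stack([u-K[0,2],v-K[1,2]],-1)/K[0,0];r=np.linalg.norm(p,axis=-1)
ray=np.concatenate([p/r[...,None]*np.sin(r)[...,None],np.cos(r)[...,None]],-1)
P=(ray/ray[...,2:]*d[120:275,240:305,None])@T[:3,:3].T+T[:3,3]
m=P[...,2]>.13;q=P[m]
print(q.min(0),q.max(0))
for a in np.arange(.43,.53,.01):
    s=q[(abs(q[:,0]-a)<.005)]
    if len(s): print(a.round(3),s[:,1].min().round(4),s[:,1].max().round(4),s[:,2].max().round(4),len(s))
s=q[:,[0,2]];A=np.c_[2*s,np.ones(len(s))];sol=np.linalg.lstsq(A,(s**2).sum(1),rcond=None)[0];print('circle',sol[:2],np.sqrt(sol[2]+sol[:2]@sol[:2]))
E
```

```text
[0.2365156  0.23975736 0.2402542  0.24286394 0.24742718 0.25240287
 0.26432106]
[0.42743859 0.35060118 0.13005565] [0.54540544 0.37991523 0.38157208]
0.43 0.351 0.3778 0.1374 149
0.44 0.3506 0.3778 0.1448 263
0.45 0.3507 0.3777 0.1493 347
0.46 0.351 0.3778 0.1524 393
0.47 0.3513 0.3776 0.1539 443
0.48 0.3515 0.3782 0.1535 479
0.49 0.3517 0.3783 0.1529 514
0.5 0.3519 0.3785 0.1518 533
0.51 0.352 0.3791 0.1474 515
0.52 0.3529 0.3798 0.1414 515
0.53 0.3529 0.3799 0.1334 88
circle [0.48885305 0.25758363] 0.11546059200560578
```

```bash
python3 -c "
from h import *
plan((.478,.3648,.161),-88.6)"
```

```text
t 8.55 pos [0.4782 0.3571 0.2559] yang -89.07 F [ 0.1 -0.  -0.2] M [-0.05 -0.03 -0.04] w 0.0511
shift [-3.000e-04 -2.580e-02  3.165e-01] turn [ 0.     -0.0002 -0.0105]
```

Call:
step_arm --steps '[0.6, -0.0015, -0.03, 0, 0, 0, -0.012, 0.6, -0.0015, -0.03, 0, 0, 0, -0.012, 0.6, -0.0015, -0.03, 0.1, 0, 0, -0.012, 0.6, -0.0015, -0.03, 0.2, 0, 0, -0.012, 0.6, -0.0015, -0.03, 0.27, 0, 0, -0.012, 0.6, -0.0015, -0.03, 0.29, 0, 0, -0.012, 0.6, -0.0015, -0.03, 0.305, 0, 0, -0.012, 0.6, -0.0015, -0.03, 0.316, 0, 0, -0.012, 0.6, -0.0015, -0.03, 0.316, 0, 0, -0.012]'

```text
time_s: 9.45
position: [0.4777, 0.3666, 0.1616]
tool_rot: [[1.0, 0.026, 0.001], [0.026, -1.0, 0.0], [0.001, -0.0, -1.0]]
ft_force: [0.3, 1.1, 0.2]
grip_width: 0.0517
```

```bash
python3 -c "
from h import *
plan((.478,.3648,.161),-88.6)
snap('wrist','w5.png')
a=cv2.imread('pics/w5.png')[150:380,180:400];cv2.imwrite('pics/w5z.png',cv2.resize(a,None,fx=2.6,fy=2.6))"
```

```text
t 9.45 pos [0.4777 0.3666 0.1616] yang -88.49 F [0.3 1.1 0.2] M [-0.02  0.01 -0.  ] w 0.0517
shift [0.0009 0.0059 0.0019] turn [-0.0005 -0.0012  0.0024]
```

View pics/w5z.png

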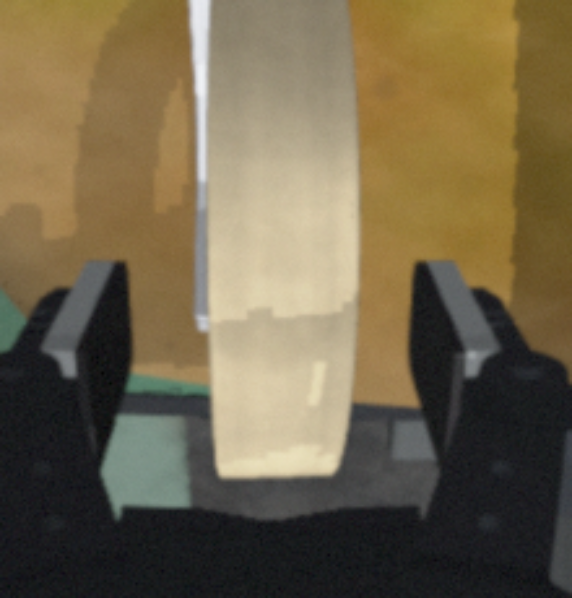

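Call:
step_arm --steps '[0.6, 0, 0.006, 0.003, 0, 0, 0, 0.3, 0, 0.006, 0.003, 0, 0, 0, 0, 0, 0.006, 0.003, 0, 0, 0, 0, 0, 0.006, 0.003, 0, 0, 0, 0, 0, 0.006, 0.003, 0, 0, 0, 0, 0, 0.006, 0.003, 0, 0, 0]' --grip_force 60

```text
time_s: 10.1
position: [0.4776, 0.3646, 0.1607]
tool_rot: [[1.0, 0.026, 0.001], [0.026, -1.0, 0.0], [0.001, -0.0, -1.0]]
ft_force: [-1.1, -1.6, 6.3]
grip_width: 0.0245
```

```bash
python3 -c "
from h import *
plan((.478,.3648,.161),-88.6)
snap('wrist','w6.png')
a=cv2.imread('pics/w6.png')[150:380,180:400];cv2.imwrite('pics/w6z.png',cv2.resize(a,None,fx=2.6,fy=2.6))
snap('side','s6.png')
a=cv2.imread('pics/s6.png')[90:240,150:330];cv2.imwrite('pics/s6z.png',cv2.resize(a,None,fx=4,fy=4))"
```

```text
t 10.1 pos [0.4776 0.3646 0.1607] yang -88.5 F [-1.1 -1.6  6.3] M [-0.26  0.24 -0.06] w 0.0245
shift [ 0.0013 -0.0005 -0.0009] turn [-0.0003 -0.001   0.0022]
```

View pics/w6z.png

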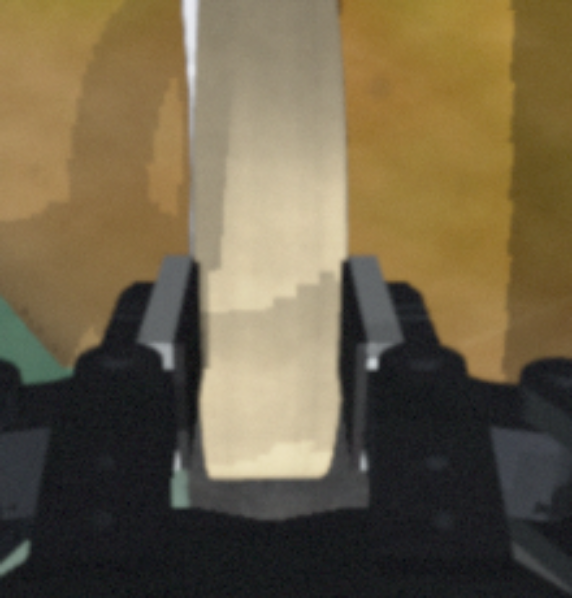

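View pics/s6z.png

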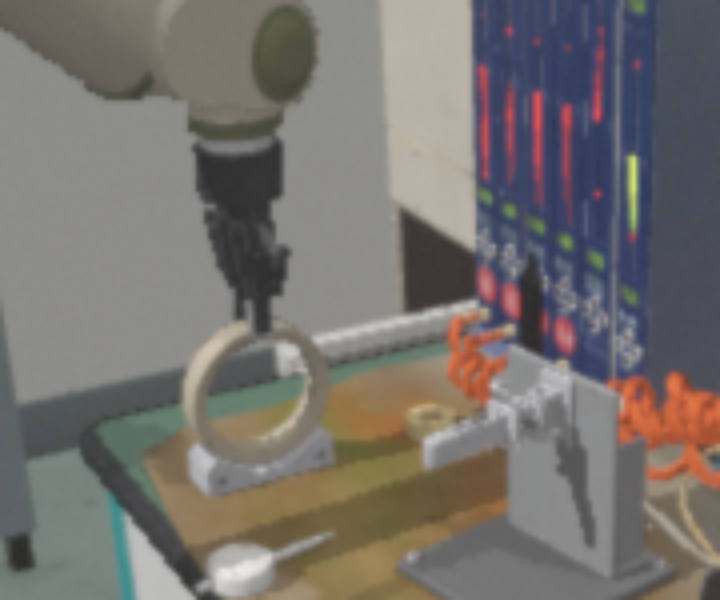

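Call:
step_arm --steps '[0, 0, 0, -0.02, 0, 0, 0, 0, 0, 0, -0.06, 0, 0, 0, 0, 0, 0, -0.12, 0, 0, 0, 0, 0, 0, -0.2, 0, 0, 0, 0, 0, 0, -0.28, 0, 0, 0, 0, 0, 0, -0.34, 0, 0, 0, 0, 0, 0, -0.34, 0, 0, 0, 0, 0, 0, -0.34, 0, 0, 0]'

```text
time_s: 11.0
position: [0.4772, 0.3645, 0.2613]
tool_rot: [[1.0, 0.026, -0.001], [0.026, -1.0, -0.001], [-0.001, 0.001, -1.0]]
ft_force: [0.0, -0.3, -8.5]
grip_width: 0.0242
```

Call:
step_arm --steps '[0, 0, 0, 0, 0, 0, -0.05, 0, 0, 0, 0, 0, 0, -0.15, 0, 0, 0, 0, 0, 0, -0.27, 0, 0, 0, 0, 0, 0, -0.39, 0, 0, 0, 0, 0, 0, -0.51, 0, 0, 0, 0, 0, 0, -0.63, 0, 0, 0, 0, 0, 0, -0.75, 0, 0, 0, 0, 0, 0, -0.87, 0, 0, 0, 0, 0, 0, -0.95, 0, 0, 0, 0, 0, 0, -1]'

```text
time_s: 12.0
position: [0.477, 0.3643, 0.2602]
tool_rot: [[0.687, 0.727, -0.003], [0.727, -0.687, -0.002], [-0.003, -0.001, -1.0]]
ft_force: [-0.6, 0.4, -7.9]
grip_width: 0.0241
```

```bash
python3 -c "
from h import *
plan((.4453,.046,.26),10.6)
snap('wrist','w7.png')
snap('side','s7.png')
a=cv2.imread('pics/w7.png')[150:380,180:400];b=cv2.imread('pics/s7.png')[60:230,150:330]
cv2.imwrite('pics/c7.png',np.hstack([cv2.resize(a,(400,500)),cv2.resize(b,(400,500))]))"
```

```text
t 12.0 pos [0.477  0.3643 0.2602] yang -43.37 F [-0.6  0.4 -7.9] M [ 0.   -0.   -0.05] w 0.0241
shift [-0.844   0.6518  0.0027] turn [-0.0036  0.0033 -1.1993]
```

View pics/c7.png

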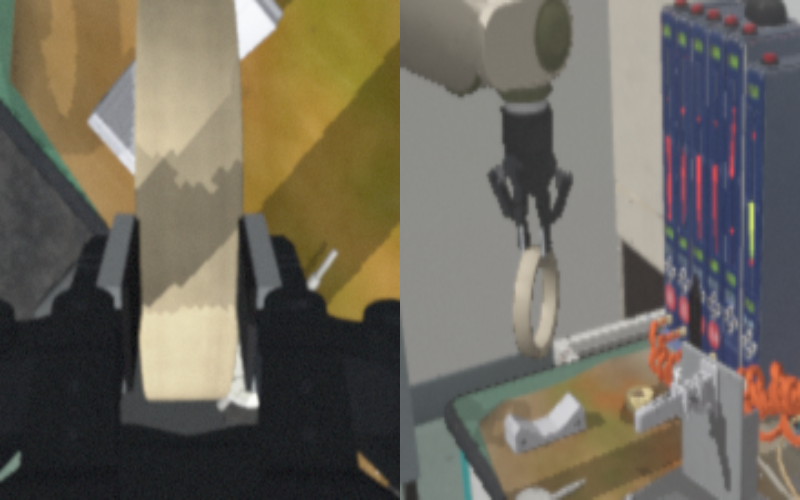

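Call:
step_arm --steps '[0, 0, 0, 0, 0, 0, -0.05, 0, 0, 0, 0, 0, 0, -0.15, 0, 0, 0, 0, 0, 0, -0.27, 0, 0, 0, 0, 0, 0, -0.39, 0, 0, 0, 0, 0, 0, -0.51, 0, 0, 0, 0, 0, 0, -0.63, 0, 0, 0, 0, 0, 0, -0.75, 0, 0, 0, 0, 0, 0, -0.87, 0, 0, 0, 0, 0, 0, -0.95, 0, 0, 0, 0, 0, 0, -1]'

```text
time_s: 13.1
position: [0.4772, 0.3645, 0.2609]
tool_rot: [[-0.027, 1.0, -0.002], [1.0, 0.027, -0.001], [-0.001, -0.002, -1.0]]
ft_force: [0.1, -0.0, -7.9]
grip_width: 0.0243
```

```bash
python3 -c "
from h import *
plan((.4353,.046,.26),10.6)"
```

```text
t 13.1 pos [0.4772 0.3645 0.2609] yang 1.56 F [ 0.1 -0.  -7.9] M [-0.01 -0.03 -0.04] w 0.0243
shift [-1.0573 -0.1686  0.0043] turn [-0.0027  0.001  -0.201 ]
```

Call:
step_arm --steps '[0, -0.04, -0.01, 0, 0, 0, -0.02, 0, -0.12, -0.04, 0, 0, 0, -0.06, 0, -0.24, -0.07, 0, 0, 0, -0.1, 0, -0.38, -0.1, 0, 0, 0, -0.14, 0, -0.53, -0.13, 0, 0, 0, -0.18, 0, -0.67, -0.15, 0, 0, 0, -0.2, 0, -0.8, -0.165, 0, 0, 0, -0.2, 0, -0.9, -0.165, 0, 0, 0, -0.2, 0, -0.97, -0.165, 0, 0, 0, -0.2, 0, -1, -0.165, 0, 0, 0, -0.2]'

```text
time_s: 14.1
position: [0.4356, 0.0618, 0.2616]
tool_rot: [[-0.179, 0.984, -0.001], [0.984, 0.179, -0.0], [-0.0, -0.001, -1.0]]
ft_force: [0.6, 1.2, -7.8]
grip_width: 0.0247
```

```bash
python3 -c "
from h import *
plan((.4353,.045,.196),10.6)"
```

```text
t 14.1 pos [0.4356 0.0618 0.2616] yang 10.32 F [ 0.6  1.2 -7.8] M [ 0.09 -0.05  0.04] w 0.0247
shift [-0.055  -0.0109  0.2188] turn [-0.0013  0.0002 -0.0063]
```

Call:
step_arm --steps '[0, -0.03, -0.005, 0.02, 0, 0, -0.006, 0, -0.058, -0.011, 0.06, 0, 0, -0.006, 0, -0.058, -0.011, 0.12, 0, 0, -0.006, 0, -0.058, -0.011, 0.17, 0, 0, -0.006, 0, -0.058, -0.011, 0.2, 0, 0, -0.006, 0, -0.058, -0.011, 0.218, 0, 0, -0.006, 0, -0.058, -0.011, 0.218, 0, 0, -0.006, 0, -0.058, -0.011, 0.218, 0, 0, -0.006]'

```text
time_s: 14.9
position: [0.4361, 0.0458, 0.1971]
tool_rot: [[-0.187, 0.982, 0.001], [0.982, 0.187, -0.0], [-0.0, 0.001, -1.0]]
ft_force: [1.1, 0.5, -7.7]
grip_width: 0.0242
```

```bash
python3 -c "
from h import *
plan((.604-.0983*.983*1.05,.0757-.0983*.184,.196),10.6)
snap('wrist','w8.png')
snap('side','s8.png')
snap('top','t8.png')
a=cv2.imread('pics/w8.png')[60:380,120:440];b=cv2.imread('pics/s8.png')[90:290,200:400]
cv2.imwrite('pics/c8.png',np.hstack([cv2.resize(a,(400,400)),cv2.resize(b,(400,400))]))
cv2.imwrite('pics/t8z.png',cv2.resize(cv2.imread('pics/t8.png')[140:290,190:340],None,fx=4,fy=4))
"
```

```text
t 14.9 pos [0.4361 0.0458 0.1971] yang 10.79 F [ 1.1  0.5 -7.7] M [-0.05 -0.02 -0.05] w 0.0242
shift [-0.0029  0.2249  0.004 ] turn [0.0011 0.0003 0.0041]
```

View pics/c8.png

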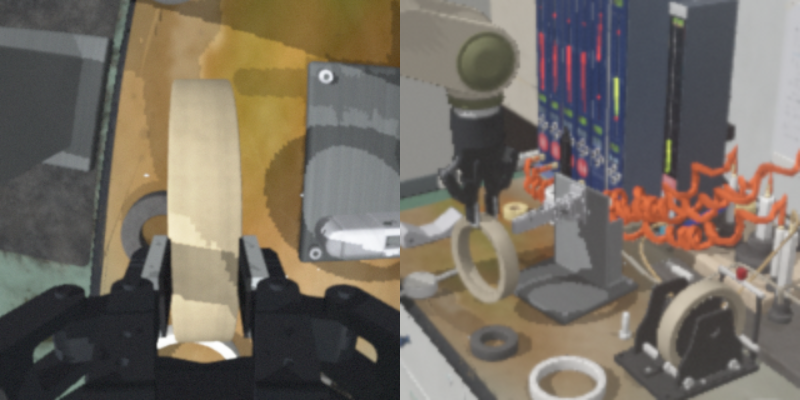

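View pics/t8z.png

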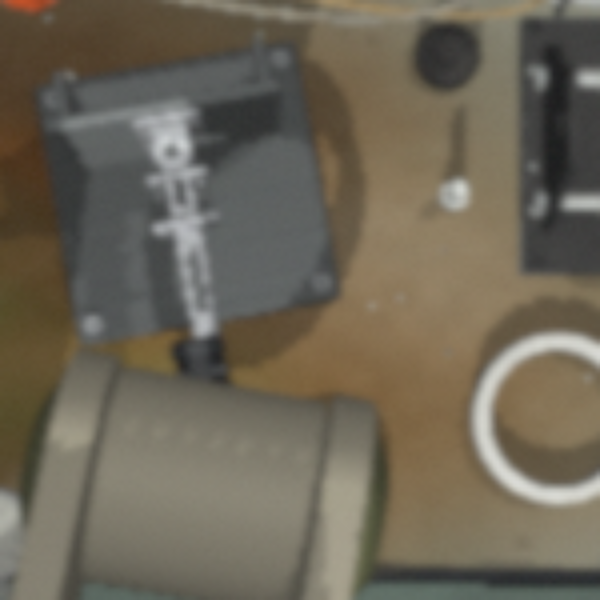

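```bash
python3 -c "
from h import *
plan((.5043,.057,.1965),10.6)"
```

```text
t 15.05 pos [0.4361 0.0457 0.1973] yang 10.77 F [-0.2  0.3 -8.1] M [ 0.03 -0.01 -0.03] w 0.0241
shift [-0.0056  0.2304  0.0028] turn [0.0015 0.0005 0.0039]
```

Call:
step_arm --steps '[0, 0, 0.02, 0, 0, 0, -0.004, 0, 0, 0.05, 0, 0, 0, -0.004, 0, 0, 0.08, 0, 0, 0, -0.004, 0, 0, 0.11, 0, 0, 0, -0.004, 0, 0, 0.14, 0, 0, 0, -0.004, 0, 0, 0.17, 0, 0, 0, -0.004, 0, 0, 0.2, 0, 0, 0, -0.004, 0, 0, 0.22, 0, 0, 0, -0.004, 0, 0, 0.23, 0, 0, 0, -0.004, 0, 0, 0.23, 0, 0, 0, -0.004]'

```text
time_s: 16.05
position: [0.5038, 0.0586, 0.1966]
tool_rot: [[-0.19, 0.982, -0.0], [0.982, 0.19, -0.0], [0.0, -0.0, -1.0]]
ft_force: [-0.1, -0.5, -8.5]
grip_width: 0.0247
```

```bash
python3 -c "
from h import *
plan((.5043,.057,.189),10.6)
snap('wrist','w9.png')
snap('side','s9.png')
a=cv2.imread('pics/w9.png')[60:380,120:440];b=cv2.imread('pics/s9.png')[130:280,220:370]
cv2.imwrite('pics/c9.png',np.hstack([cv2.resize(a,(400,400)),cv2.resize(b,(400,400))]))
"
```

```text
t 16.05 pos [0.5038 0.0586 0.1966] yang 10.96 F [-0.1 -0.5 -8.5] M [-0.07 -0.06  0.03] w 0.0247
shift [-0.0057  0.0006  0.0253] turn [-0.0003 -0.      0.0079]
```

View pics/c9.png

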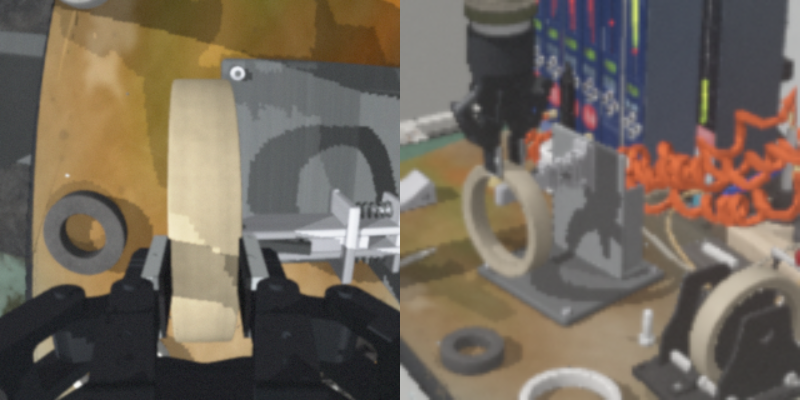

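Call:
step_arm --steps '[0, -0.0057, 0, 0.008, 0, 0, 0.008, 0, -0.0057, 0, 0.016, 0, 0, 0.008, 0, -0.0057, 0, 0.02, 0, 0, 0.008, 0, -0.0057, 0, 0.02, 0, 0, 0.008]'

```text
time_s: 16.55
position: [0.5037, 0.0569, 0.1905]
tool_rot: [[-0.184, 0.983, -0.001], [0.983, 0.184, 0.0], [0.0, -0.001, -1.0]]
ft_force: [-0.5, 0.0, -7.1]
grip_width: 0.0238
```

Call:
step_arm --steps '[0, 0, 0, 0.003, 0, 0, 0, 0, 0, 0, 0.005, 0, 0, 0, 0, 0, 0, 0.005, 0, 0, 0]'

```text
time_s: 16.85
position: [0.504, 0.0569, 0.1895]
tool_rot: [[-0.184, 0.983, 0.0], [0.983, 0.184, -0.0], [-0.0, 0.0, -1.0]]
ft_force: [-0.4, 0.0, -4.9]
grip_width: 0.0244
```

Call:
step_arm --steps '[0, 0, 0.01, 0, 0, 0, 0, 0, 0, 0.025, 0, 0, 0, 0, 0, 0, 0.04, 0, 0, 0, 0, 0, 0, 0.055, 0, 0, 0, 0, 0, 0, 0.06, 0, 0, 0, 0, 0, 0, 0.06, 0, 0, 0, 0]'

```text
time_s: 17.45
position: [0.5221, 0.0603, 0.1894]
tool_rot: [[-0.184, 0.983, 0.001], [0.983, 0.184, 0.0], [-0.0, 0.001, -1.0]]
ft_force: [-0.7, 1.2, -2.6]
grip_width: 0.0245
```

Call:
step_arm --steps '[0, 0, 0.01, 0, 0, 0, 0, 0, 0, 0.025, 0, 0, 0, 0, 0, 0, 0.04, 0, 0, 0, 0, 0, 0, 0.055, 0, 0, 0, 0, 0, 0, 0.065, 0, 0, 0, 0, 0, 0, 0.065, 0, 0, 0, 0]'

```text
time_s: 18.05
position: [0.5416, 0.064, 0.1894]
tool_rot: [[-0.184, 0.983, 0.002], [0.983, 0.184, 0.0], [0.0, 0.002, -1.0]]
ft_force: [-0.7, 2.0, 0.1]
grip_width: 0.0243
```

Call:
step_arm --steps '[0, 0, 0.01, 0, 0, 0, 0, 0, 0, 0.02, 0, 0, 0, 0, 0, 0, 0.03, 0, 0, 0, 0, 0, 0, 0.03, 0, 0, 0, 0]'

```text
time_s: 18.45
position: [0.5501, 0.0656, 0.1893]
tool_rot: [[-0.184, 0.983, 0.001], [0.983, 0.184, 0.0], [0.0, 0.001, -1.0]]
ft_force: [-2.3, 1.8, 0.9]
grip_width: 0.0243
```

```bash
python3 -c "
from h import *
plan((.5584,.0672,.189),10.6)
snap('wrist','w10.png')
snap('side','s10.png')
a=cv2.imread('pics/w10.png')[150:350,200:400];b=cv2.imread('pics/s10.png')[150:250,240:340]
cv2.imwrite('pics/c10.png',np.hstack([cv2.resize(a,(400,400)),cv2.resize(b,(400,400))]))
"
```

```text
t 18.45 pos [0.5501 0.0656 0.1893] yang 10.59 F [-2.3  1.8  0.9] M [ 0.35  0.32 -0.01] w 0.0243
shift [0.0002 0.0283 0.0012] turn [ 0.0012 -0.0001 -0.0002]
```

View pics/c10.png

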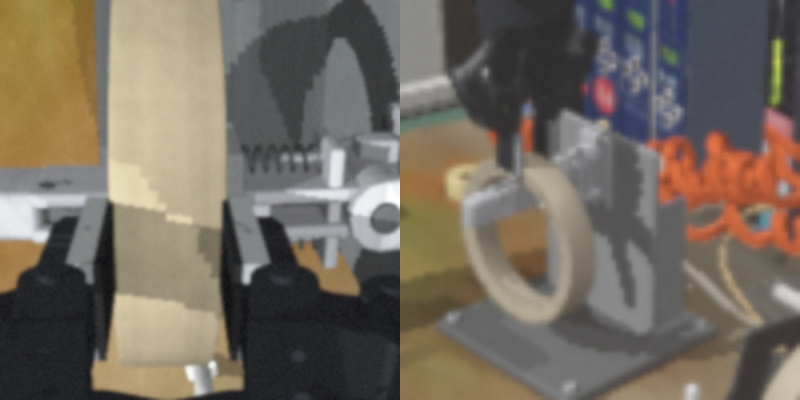

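Call:
step_arm --steps '[0, 0, 0.006, 0, 0, 0, 0, 0, 0, 0.012, 0, 0, 0, 0, 0, 0, 0.012, 0, 0, 0, 0]'

```text
time_s: 18.85
position: [0.552, 0.066, 0.1893]
tool_rot: [[-0.184, 0.983, -0.003], [0.983, 0.184, -0.001], [0.0, -0.003, -1.0]]
ft_force: [-8.8, -0.7, 4.1]
grip_width: 0.0246
```

Call:
step_arm --steps '[0, 0, 0.006, 0, 0, 0, 0, 0, 0, 0.012, 0, 0, 0, 0, 0, 0, 0.012, 0, 0, 0, 0]'

```text
time_s: 19.15
position: [0.5546, 0.0665, 0.1892]
tool_rot: [[-0.184, 0.983, -0.006], [0.983, 0.184, -0.001], [0.0, -0.006, -1.0]]
ft_force: [-13.8, -1.2, 7.3]
grip_width: 0.0244
```

Call:
step_arm --steps '[0, 0, 0.003, -0.002, 0, 0, 0, 0, 0, 0.006, -0.002, 0, 0, 0, 0, 0, 0.009, -0.002, 0, 0, 0, 0, 0, 0.009, -0.002, 0, 0, 0]'

```text
time_s: 19.55
position: [0.5567, 0.0669, 0.1893]
tool_rot: [[-0.184, 0.983, -0.008], [0.983, 0.184, -0.001], [0.0, -0.008, -1.0]]
ft_force: [-15.5, -1.1, 4.9]
grip_width: 0.0242
```

```bash
python3 -c "
from h import *
plan((.5584,.0672,.189),10.6)"
```

```text
t 19.55 pos [0.5567 0.0669 0.1893] yang 10.61 F [-15.5  -1.1   4.9] M [-0.27  2.54  0.13] w 0.0242
shift [-0.0002  0.0056  0.001 ] turn [-0.0097 -0.0004  0.0002]
```

Call:
step_arm --steps '[0, 0, 0.003, -0.002, 0, 0, 0, 0, 0, 0.006, -0.002, 0, 0, 0, 0, 0, 0.006, -0.002, 0, 0, 0]'

```text
time_s: 19.85
position: [0.5584, 0.0673, 0.1894]
tool_rot: [[-0.184, 0.983, -0.008], [0.983, 0.184, -0.001], [0.001, -0.009, -1.0]]
ft_force: [-14.0, -2.8, 2.4]
grip_width: 0.0247
```

```bash
python3 -c "
from h import *
plan((.5584,.0672,.189),10.6)
snap('wrist','w11.png')
snap('side','s11.png')
a=cv2.imread('pics/w11.png')[150:350,200:400];b=cv2.imread('pics/s11.png')[150:250,240:340]
cv2.imwrite('pics/c11.png',np.hstack([cv2.resize(a,(400,400)),cv2.resize(b,(400,400))]))
"
```

```text
t 19.85 pos [0.5584 0.0673 0.1894] yang 10.61 F [-14.   -2.8   2.4] M [-0.34  2.48  0.14] w 0.0247
shift [-0.0003  0.0001  0.0014] turn [-0.0109 -0.0007  0.0002]
```

View pics/c11.png

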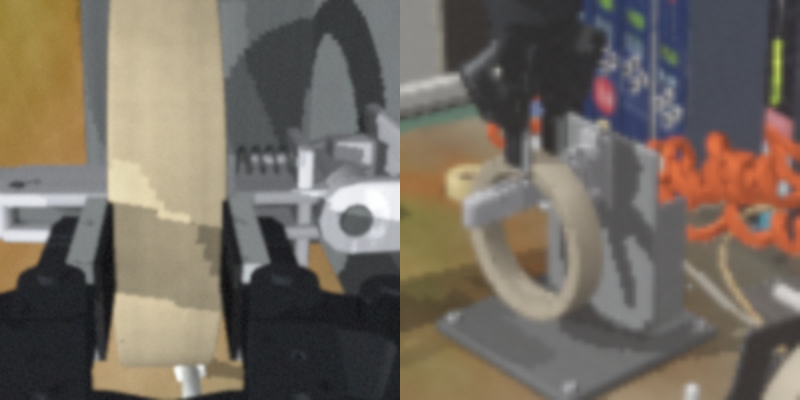

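Call:
step_arm --steps '[0, 0, 0.003, 0, 0, 0, 0, 0, 0, 0.006, 0, 0, 0, 0, 0, 0, 0.006, 0, 0, 0, 0]'

```text
time_s: 20.25
position: [0.5602, 0.0676, 0.1894]
tool_rot: [[-0.184, 0.983, -0.008], [0.983, 0.184, -0.001], [0.001, -0.008, -1.0]]
ft_force: [-14.0, -2.6, 1.5]
grip_width: 0.0243
```

Call:
step_arm --steps '[0, 0, 0.002, 0, 0, 0, 0, 0, 0, 0.003, 0, 0, 0, 0, 0, 0, 0.003, 0, 0, 0, 0]'

```text
time_s: 20.55
position: [0.5606, 0.0677, 0.1894]
tool_rot: [[-0.184, 0.983, -0.009], [0.983, 0.184, -0.001], [0.001, -0.01, -1.0]]
ft_force: [-16.5, -1.9, 3.0]
grip_width: 0.0243
```

Call:
step_arm --steps '[0, 0, -0.003, 0, 0, 0, 0, 0, 0, -0.006, 0, 0, 0, 0, 0, 0, -0.01, 0, 0, 0, 0, 0, 0, -0.01, 0, 0, 0, 0]'

```text
time_s: 20.95
position: [0.5598, 0.0675, 0.1895]
tool_rot: [[-0.184, 0.983, -0.003], [0.983, 0.184, -0.0], [0.001, -0.003, -1.0]]
ft_force: [-5.9, 0.8, -5.0]
grip_width: 0.0242
```

Call:
step_arm --steps '[0, 0, -0.003, 0, 0, 0, 0, 0, 0, -0.006, 0, 0, 0, 0, 0, 0, -0.01, 0, 0, 0, 0, 0, 0, -0.01, 0, 0, 0, 0]'

```text
time_s: 21.35
position: [0.5589, 0.0672, 0.1902]
tool_rot: [[-0.184, 0.983, 0.003], [0.983, 0.184, 0.001], [0.0, 0.003, -1.0]]
ft_force: [4.5, 4.0, -10.2]
grip_width: 0.0242
```

Call:
step_arm --steps '[0, 0, 0.004, 0.003, 0, 0, 0, 0, 0, 0.004, 0.005, 0, 0, 0, 0, 0, 0.004, 0.005, 0, 0, 0]'

```text
time_s: 21.65
position: [0.5594, 0.0672, 0.1897]
tool_rot: [[-0.184, 0.983, 0.002], [0.983, 0.184, -0.0], [-0.0, 0.002, -1.0]]
ft_force: [-2.5, 3.1, 2.2]
grip_width: 0.0244
```

```bash
python3 -c "
from h import *
plan((.5584,.0672,.189),10.6)
snap('wrist','w12.png')
snap('side','s12.png')
a=cv2.imread('pics/w12.png')[150:350,200:400];b=cv2.imread('pics/s12.png')[150:250,240:340]
cv2.imwrite('pics/c12.png',np.hstack([cv2.resize(a,(400,400)),cv2.resize(b,(400,400))]))
"
```

```text
t 21.65 pos [0.5594 0.0672 0.1897] yang 10.59 F [-2.5  3.1  2.2] M [0.41 0.27 0.08] w 0.0244
shift [ 0.0004 -0.0032  0.0024] turn [ 0.002   0.0005 -0.0001]
```

View pics/c12.png

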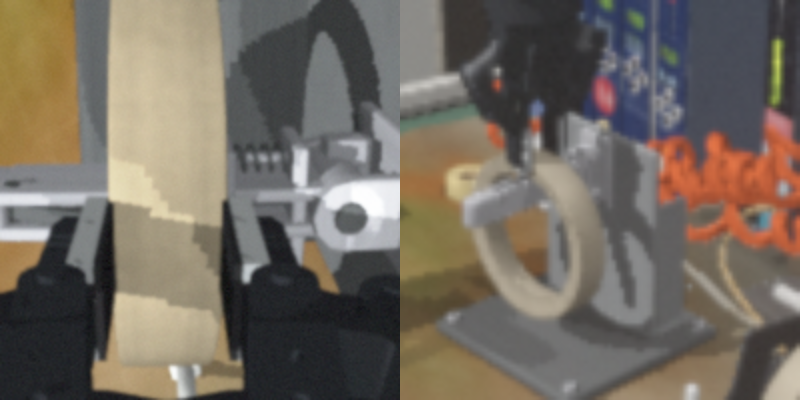

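Call:
step_arm --steps '[0.34, 0, 0, 0, 0, 0, 0, 0.42, 0, 0, 0, 0, 0, 0, 0.42, 0, 0, 0, 0, 0, 0, 0.42, 0, 0, -0.01, 0, 0, 0, 0.42, 0, 0, -0.03, 0, 0, 0, 0.42, 0, 0, -0.1, 0, 0, 0, 0.42, 0, 0, -0.2, 0, 0, 0, 0.42, 0, 0, -0.35, 0, 0, 0, 0.42, 0, 0, -0.35, 0, 0, 0]'

```text
time_s: 22.65
position: [0.5606, 0.0672, 0.3003]
tool_rot: [[-0.184, 0.983, 0.012], [0.983, 0.184, -0.001], [-0.003, 0.011, -1.0]]
ft_force: [0.1, -0.5, -0.7]
grip_width: 0.0356
```

```bash
python3 -c "
from h import *
plan((.45,.0,.3),10.6)
snap('wrist','w13.png')
snap('side','s13.png')
a=cv2.imread('pics/w13.png')[100:350,150:400];b=cv2.imread('pics/s13.png')[150:250,240:340]
cv2.imwrite('pics/c13.png',np.hstack([cv2.resize(a,(400,400)),cv2.resize(b,(400,400))]))
"
```

```text
t 22.65 pos [0.5606 0.0672 0.3003] yang 10.6 F [ 0.1 -0.5 -0.7] M [-0.03  0.    0.03] w 0.0356
shift [-0.1523 -0.4034 -0.0029] turn [ 0.0142  0.0041 -0.0001]
```

View pics/c13.png

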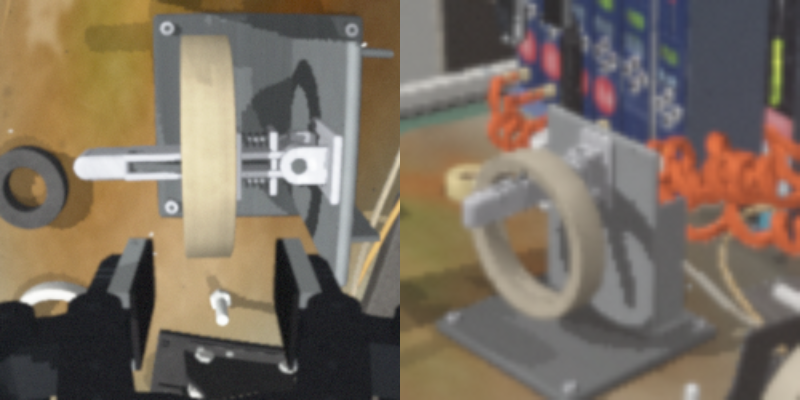

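Call:
step_arm --steps '[0.42, 0, -0.1, -0.02, 0, 0, 0, 0.42, 0, -0.3, -0.05, 0, 0, 0, 0.42, 0, -0.5, -0.05, 0, 0, 0, 0.42, 0, -0.6, -0.05, 0, 0, 0, 0.42, 0, -0.6, -0.05, 0, 0, 0]'

```text
time_s: 23.25
position: [0.3771, 0.0344, 0.3083]
tool_rot: [[-0.183, 0.983, -0.003], [0.983, 0.183, 0.0], [0.001, -0.003, -1.0]]
ft_force: [-0.6, 0.9, -1.0]
grip_width: 0.0361
```

```bash
python3 - <<'E'
from h import *
np.set_printoptions(precision=4,suppress=True)
plan((.4,.03,.3),10.6)
im,d=snap('wrist','w14.png')
c=imaging.get_calibration('wrist');K=c['camera_matrix'];T=c['world_from_camera']
v,u=np.mgrid[0:420,0:560];p=np.stack([u-K[0,2],v-K[1,2]],-1)/K[0,0];r=np.linalg.norm(p,axis=-1)+1e-9
ray=np.concatenate([p/r[...,None]*np.sin(r)[...,None],np.cos(r)[...,None]],-1)
P=(ray/ray[...,2:]*d[...,None])@T[:3,:3].T+T[:3,3]
im,dt=snap('top','t14.png'); PT=cloud('top',dt)
cv2.imwrite('pics/c14.png',np.hstack([cv2.resize(cv2.imread('pics/w14.png'),(420,420)),cv2.resize(cv2.imread('pics/t14.png')[140:260,180:290],(380,420))]))
pin=np.array([.604,.0757]);U=np.array([-.983,-.184]);N=np.array([.184,-.983])
for nm,Q in (('wrist',P),('top',PT)):
    q=Q.reshape(-1,3);a=(q[:,:2]-pin)@U-.0464;b=(q[:,:2]-pin)@N
    m=(abs(a)<.03)&(abs(b)<.03)&(q[:,2]>.174)&(q[:,2]<.2)
    print(nm,m.sum(),'ring along',np.percentile(a[m],[1,50,99]),'z',np.percentile(q[m,2],[50,98]))
    m2=(a>.02)&(a<.08)&(abs(b)<.025)&(q[:,2]>.155)&(q[:,2]<.172)
    if m2.sum()>20: 
        f=np.polyfit(a[m2],b[m2],1);print(' bar slope deg',np.degrees(f[0]),'off',f[1],'end',a[m2].max(),m2.sum())
    m3=(abs(a)<.025)&(abs(b)<.08)&(q[:,2]>.125)&(q[:,2]<.2)&(abs(b)>.02)
    if m3.sum()>20:
        s=[np.median(a[m3&(b>0)]),np.median(a[m3&(b<0)])];print(' ring halves along',s, b[m3].min(),b[m3].max())
E
```

```text
t 23.25 pos [0.3771 0.0344 0.3083] yang 10.54 F [-0.6  0.9 -1. ] M [-0.04 -0.01  0.01] w 0.0361
shift [-0.0284  0.0724  0.0273] turn [-0.0034 -0.0009 -0.0013]
wrist 1476 ring along [-0.0171 -0.0015  0.0099] z [0.1796 0.1824]
 bar slope deg 1.070665159031273 off 0.00017443638107317013 end 0.06819893892826648 800
 ring halves along [np.float64(0.005854785868236491), np.float64(0.0020534629599803927)] -0.0653139420998295 0.06844502535992796
top 317 ring along [-0.0151 -0.0017  0.0115] z [0.1791 0.1833]
 bar slope deg 0.3838486309018135 off 0.002412317660175552 end 0.06955880961265275 144
 ring halves along [np.float64(-0.0014746673111562386), np.float64(-0.0005973835623524527)] -0.06366776156522565 0.0695098253387059
```

View pics/c14.png

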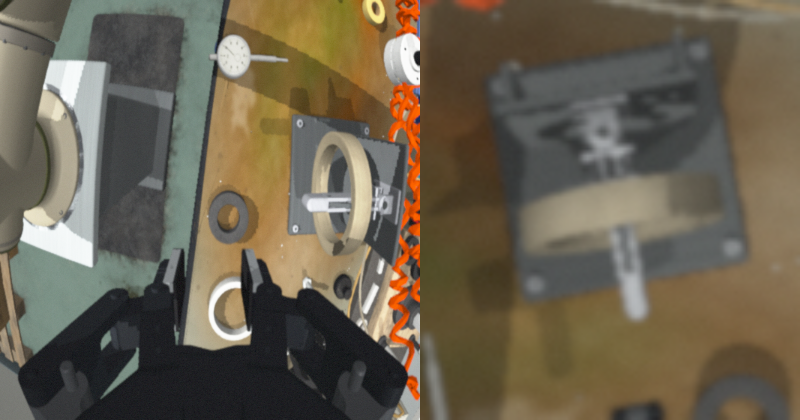

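```bash
python3 -c "
from h import *
plan((.4,.03,.3),10.6)
print(close_job())"
```

```text
t 23.35 pos [0.3814 0.0341 0.3087] yang 10.54 F [0.5 0.3 1.1] M [ 0.07 -0.01  0.06] w 0.0361
shift [-0.0247  0.0583  0.0291] turn [-0.0001 -0.     -0.0013]
the job is handed in; nothing more can be done
None
```

I swung the hook fully out to its stop, hung the bronze ring on the bar, pushed it over the tongue against the spring plate until it latched, and handed the job in at about 23.4 s.

- **Hook:** it met the stop with a side load of about 25 N while I was still holding the bar. At the end both cameras showed the bar within about 1° of straight out.
- **Seating force:** the wrist read at most about 16 N along the bar while pushing. Adding the ring's weight and my slight downward load, I estimate up to about 28 N on the stand, under the 40 N limit. That total is worked out from the wrist reading; the contact itself was not measured.
- **Latch:** I could not see the tongue itself in any picture. When I pulled back by 6 mm the ring moved only about 1.7 mm and the force reversed, so something in front of the ring was holding it.
- **Ring position after release:** both cameras put its centre about 1.5 mm to the plate side of the seat. Its top was near 180 mm, so the centre hangs about 53 mm under the bar's top.
- **Disagreement:** the measured bar end came out 3–4 mm short of its stated distance. The along-bar figure could therefore be off by about 3 mm, which would put the ring near +1.5 mm, still in tolerance. The wrist camera's depth also showed a few mm of difference between the two halves of the ring, which the top camera did not show.
- **Bystanders:** I only checked these by eye. Those in the last two pictures looked undisturbed, and the arm ended clear of everything.

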